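Load a tissue cassette into the cassette reader and latch its tray

TASK

Lay the tissue cassette that is on the bare worktop flat in the nest of the reader's open tray and let go of it. Then press the tray's front in, firmly but gently, until its push-push latch catches, let go, and make sure that the tray has stayed in. Leave the other things on the desk where they are.

Things in the scene. Friction and masses are not known exactly. Their poses are not given: they have to be found in the camera images.
- reader: The cassette reader: a low white desk instrument, 170 deep x 150 wide x 72 high, fixed. Origin: centre of its underside; x from its front to its back (the way the tray is pressed in), z up. Its front face is at x = -85, with a slot 90 wide, 8 to 47 above the desk, for the tray. A push of over 20 N in all on it or its tray damages it.
- tray (a joint): Travel of the sprung tray along the reader's +x, in m: 0 = fully out, as it starts. A spring pushes it out, 1.3 N when out, about 3 N when in; the latch adds up to 1 N from about 0.025 on. Latched, it reads from 0.047 to 0.064: how deep cannot be seen and differs from reader to reader. Pressed too little, it springs all the way out again.
- press_pad (a point): Centre of the tray's upright grey front face (84 wide, heights 11 to 43, this point at 27; a ribbed dark pad 46 x 16 in its middle). Moves with the tray; axes as the reader's. With the tray out it is 70 in front of the reader's front face; when latched it still stands 6 to 23 in front of it.
- nest (a point): Centre of the nest floor, 20 above the desk, 40 behind the tray's front face; moves with the tray; axes as reader's. Takes the cassette flat, long side along x, either end first: 45 x 31 at the floor; white walls, 5 high, lean outward 15 deg; the long sides are walled only at the corners, open over the middle 30 for fingers. The tray's front stands 23 above this floor, its back face 30 from here.
- latch (a point): The push-push catch inside the reader (out of sight; this point, under the cover at the middle, does not tell its depth). Near the end of travel the tray meets a rubber stop of 4 N per mm. The catch engages about 2 mm into the rubber, at about 10 N (press 13 to 16 N); let go, the tray comes back about 4 mm and stays. A second press, of 13 N or more, on a latched tray releases it.
- cassette: Tissue cassette, white plastic, 28 (its x) x 42 (its y) x 6, the one lying by itself on the bare worktop to the right of the reader (others lie in the steel dish and stay there). Origin: on its underside, 1 off the middle of its length (it spans -20 to +21 along y). Grasp across its 28 mm sides. 12 g.
- rack: Bystander: empty blue four-place vial rack, 48 x 110 x 30, origin under its centre.
- coverslips: Bystander: small white box of cover glasses, 34 x 64 x 18, origin under its centre.
- tape: Bystander: roll of light blue tape lying flat, 60 across, 19 high, origin under its centre.

How it is judged:
On the way, in this order (a step that is already met when the one before it is completed fails the run):
1. the cassette lies flat in the nest, let go, with the tray still out (horizontal distance between cassette and nest below 0.004 m and z of cassette in the frame of nest between -0.002 and 0.002 m and angle between cassette's own z axis and vertical below 0.08 rad and angle between the y axis of cassette and the x axis of nest, either way round below 0.15 rad and contact force between the fingers and cassette below 0.1 N and value of joint tray below 0.02 m), for 0.2 s.
2. the tray stays in by itself, untouched, with the cassette in its nest (horizontal distance between cassette and nest below 0.004 m and z of cassette in the frame of nest between -0.002 and 0.002 m and angle between cassette's own z axis and vertical below 0.08 rad and angle between the y axis of cassette and the x axis of nest, either way round below 0.15 rad and contact force between the fingers and cassette below 0.1 N and value of joint tray above 0.043 m and velocity of joint tray between -0.01 and 0.01 m/s and contact force between each of the fingers, the arm and reader below 0.1 N), for 0.3 s.
At the end, for the whole second after the job is handed in: The tray stays latched by itself (joint above 0.043, at rest, untouched) with the cassette flat in its nest (within 4 mm of the nest's centre, long side along the nest within 0.15 rad, its underside within 2 mm of the nest floor, tilt under 0.08 rad) (horizontal distance between cassette and nest below 0.004 m and z of cassette in the frame of nest between -0.002 and 0.002 m and angle between cassette's own z axis and vertical below 0.08 rad and angle between the y axis of cassette and the x axis of nest, either way round below 0.15 rad and contact force between the fingers and cassette below 0.1 N and value of joint tray above 0.043 m and velocity of joint tray between -0.01 and 0.01 m/s and contact force between the fingers and reader below 0.1 N).
It fails at once if the reader or its tray is pushed with more than 20 N (contact force between any of the fingers, the arm and reader above 20 N).
It fails at once if a bystander is moved more than 20 mm (distance of any of rack, coverslips, tape from where it was at the start of the episode above 0.02 m).
It also fails if it takes over 51 s, if anything falls off the work surface, if the arm or the gripper's body presses on something with over 40 N, if the wrist force passes 120 N, or if a joint passes its speed limit or range.

ROBOT

A 7-joint arm with a two-finger parallel gripper is mounted at the origin on a cart in front of the work surface, level with it; the furniture and walls round the work are solid. World frame = base frame: x ahead of the robot, y to its left, z up, the work surface at z = 0. Lengths are in m, angles in rad, forces in N, time in s.
With the tool pointing down it reaches from about 0.425 to 0.925 m from the base axis. Payload 6.8 kg.
Tool frame: the origin (TCP) lies at the very end of the fingers, on their centre line; the grasp point (between the pads) lies 19 mm behind it; z points along the fingers, y is the line along which they close (so a half turn about z gives the same grasp; the last joint's range is limited). The gripper opens to 85 mm and grips with 20 to 120 N. Pads are 22 mm wide; open, the fingers measure 114 mm over their backs; the gripper's body (76 mm by 85 mm) begins 54 mm behind the grasp point. The pads swing forward as they close: fully open they stand 13 mm farther back than shut.
Start: joints at [1.033, 0.477, 0.022, 1.555, -0.011, 1.109, -0.083], TCP at [0.281, -0.614, 0.231] pointing down, gripper open.
Joint ranges: [-2.96, 2.96], [-0.34, 2.1], [-1.41, 1.46], [0.24, 2.44], [-1.37, 4.51], [0.17, 1.92], [-2.96, 2.96]. Speed limits (rad/s): [2.39, 2.39, 3.14, 3.14, 3.14, 3.14, 3.14].

INTERFACE

Orientations are given as a unit quaternion [w, x, y, z].
In Python, from station import bot, viewer, hand_in gives the robot as it stands (bot), with the cameras (viewer) and the job as plain functions.
- The arm moves only by the shell command python3 nudge.py 'ROWS' [FORCE]. ROWS is 1 to 20 rows, parted by semicolons, with the numbers parted by spaces; each row has 5 numbers: dx, dy, dz in shares of the most that a row can go, 1 being 50 mm, then a turn about the tool's z in a scale on which 1.0 is 2 rad, then the opening from 0.0 (shut) to 1.0 (fully open); each row shifts and turns the commanded pose from where the row before left it, along the tool's axes as they then stand; what a row does not reach is not made up. A row lasts 1/10 s, in which the tool goes at most 0.05 m and 0.15 rad, less where a joint would pass 70% of its speed; a pose out of reach is approached as far as the arm can. The fingers move at their own pace and stop on an object; FORCE is the grip in N (left out, the last holds). Time passes only in rows, so rows that do not move let the fingers close. It prints the time, the measured TCP pose, the force, the opening and the grip force at its end. No shift or turn number may pass 1 either way. Input that does not fit is refused with a message, and nothing moves.
- bot.get_obs(): the state, without advancing time (a new reading comes with each control period).
- viewer.read_camera(name): name is "side" or "top" or "wrist"; returns the picture (400x640x3 uint8, blue, green, red); there is no depth.
- viewer.camera_info(name): a dict with "vertical_fov" (degrees; the focal length in pixels is half the picture's height over the tangent of half this angle, whatever the lens; pixels are square), "cx", "cy" (the principal point, pixels), "view" (4x4, takes a point from world to camera coordinates); the wrist camera has in their place "hand_eye" (4x4, takes a point from camera to tool coordinates, whose origin is the TCP and whose axes are the flange's). Camera axes: x right, y up, looking along -z (the intrinsics and any distortion apply to the point x, -y, -z); pixel columns grow to the right and rows downward; lengths in m; the calibration is good to about 2 mm. A picture is of the moment at which its call begins: read the wrist's pose just before it. camera_info takes no time and is no camera call.
- hand_in(): hands the job in; it is judged then, once.
The state is a dict: "t": time; "q": joint angles; "joint_vel": joint speeds; "joint_torque": joint torques, N m; "eef_pos": TCP position; "tool_rot": TCP orientation; "contact_force": force on the tool from outside, world axes, zero at the start; "torque": the same for the moment, N m; "gripper_width": opening from 0.0 (shut) to 1.0 (fully open); "grasp_force": force on a finger pad.
Only numpy, scipy, OpenCV 4.12 (cv2) and the standard library are available. Lean on these libraries where they do the work, as an engineer would, in place of code of your own. Each camera call takes 0.05 s, during which the arm holds its last target. There are 200 camera calls.

## Working session

There is one attempt and no reset: what is moved stays moved. The work goes in short steps, Python scripts to look and compute and a shell command to move; the robot and the scene stay as the last step left them, time stands still between calls to the robot, and variables do not carry over. Pictures are saved under pics/ and viewed, at most 10 in all, crops included, and the job is handed in when it is done.

```bash
ls; mkdir -p pics
python3 - <<'E'
from station import bot, viewer, hand_in
import cv2,numpy as np
o=bot.get_obs();print({k:np.round(v,4).tolist() for k,v in o.items()})
for n in("side","top"):
    cv2.imwrite(f"pics/{n}0.png",viewer.read_camera(n))
for n in("side","top","wrist"):
    print(n,{k:(np.round(v,4).tolist()) if not isinstance(v,str) else v for k,v in viewer.camera_info(n).items()})
E
```

```text
nudge.py
pics
station.py
{'t': 0.0, 'q': [1.0329, 0.4778, 0.0223, 1.5564, -0.0115, 1.1093, -0.0831], 'joint_vel': [-0.0002, -0.0017, 0.0004, 0.0002, -0.0013, 0.0009, -0.0006], 'joint_torque': [-0.0002, -59.6444, 1.6077, -28.1191, 0.0124, 0.0093, -0.0], 'eef_pos': [0.281, -0.6131, 0.2303], 'tool_rot': [-0.0009, 0.977, 0.2133, -0.0003], 'contact_force': [0.2932, 0.0813, 0.2969], 'torque': [0.0211, 0.0333, -0.002], 'grasp_force': 0.0, 'gripper_width': 1.0048}
side {'vertical_fov': 57.3447, 'cx': 312.8619, 'cy': 199.7352, 'view': [[-0.9827, -0.1846, 0.0158, 0.5189], [0.1241, -0.5925, 0.796, -0.007], [-0.1376, 0.7841, 0.6051, -0.9702], [0.0, 0.0, 0.0, 1.0]]}
top {'vertical_fov': 46.4796, 'cx': 324.6431, 'cy': 191.2725, 'view': [[0.0104, -0.9996, 0.026, 0.1618], [0.9975, 0.0122, 0.0693, -0.5052], [-0.0696, 0.0252, 0.9973, -0.8598], [0.0, 0.0, 0.0, 1.0]]}
wrist {'vertical_fov': 59.8179, 'cx': 323.5468, 'cy': 201.1565, 'hand_eye': [[-0.0006, 0.9576, 0.288, 0.0742], [1.0, 0.0006, 0.0004, -0.0003], [0.0002, 0.288, -0.9576, -0.1425], [0.0, 0.0, 0.0, 1.0]]}
```

View pics/top0.png

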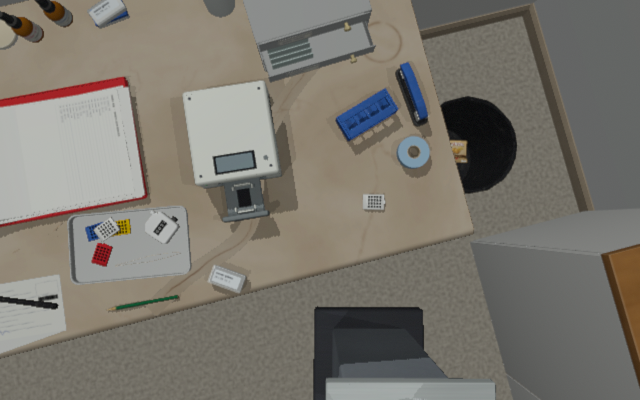

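View pics/side0.png

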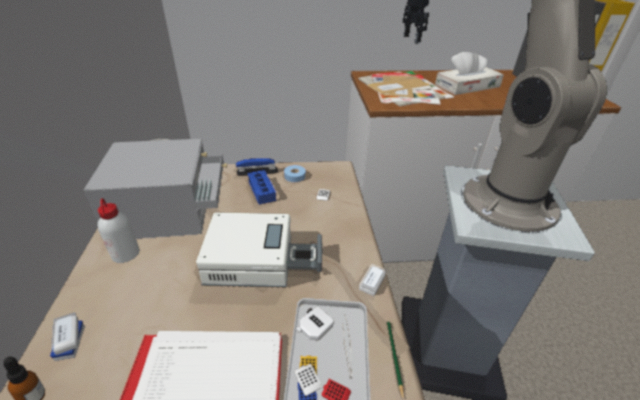

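The top view shows the cassette at about (373,202), the tray at (245,198), the reader cover with corners near (183,94), (270,81), (279,174), (194,187), and the rack, tape and coverslips clear of these. The side view agrees.

```bash
cat > h.py <<'E'
from station import bot, viewer, hand_in
import cv2,numpy as np
from scipy.spatial.transform import Rotation as R
def cam(n,obs=None):
    i=viewer.camera_info(n); f=200/np.tan(np.radians(i["vertical_fov"]/2))
    if n=="wrist":
        T=np.eye(4); T[:3,:3]=R.from_quat(np.roll(obs["tool_rot"],-1)).as_matrix(); T[:3,3]=obs["eef_pos"]
        V=np.linalg.inv(T@np.array(i["hand_eye"]))
    else: V=np.array(i["view"])
    return f,i["cx"],i["cy"],V
def p2w(c,uv,z):
    f,cx,cy,V=c; uv=np.atleast_2d(uv).astype(float); C=np.linalg.inv(V)
    d=np.c_[(uv[:,0]-cx)/f,-(uv[:,1]-cy)/f,-np.ones(len(uv))]@C[:3,:3].T; o=C[:3,3]
    return o+d*((z-o[2])/d[:,2])[:,None]
def w2p(c,P):
    f,cx,cy,V=c; p=np.atleast_2d(P)@V[:3,:3].T+V[:3,3]
    return np.c_[cx-f*p[:,0]/p[:,2],cy+f*p[:,1]/p[:,2]]
def blob(m,near):
    cs,_=cv2.findContours(m.astype(np.uint8),cv2.RETR_EXTERNAL,cv2.CHAIN_APPROX_NONE)
    return min((c for c in cs if cv2.contourArea(c)>30),key=lambda c:np.linalg.norm(c[:,0].mean(0)-near))
def rect(c,k,z):
    w=p2w(c,k.reshape(-1,2),z)[:,:2]; (ctr,s,a)=cv2.minAreaRect((w*1000).astype(np.float32)); return np.round(ctr,1),np.round(s,1),round(a,1)
E
python3 - <<'E'
from h import *
im=cv2.imread("pics/top0.png"); c=cam("top"); hsv=cv2.cvtColor(im,cv2.COLOR_BGR2HSV)
m=(hsv[...,1]<40)&(hsv[...,2]>150)
print(rect(c,blob(m,(373,202)),.006)); print(rect(c,blob(m,(230,130)),.072))
print(p2w(c,[(223,222),(268,216)],.043), p2w(c,[(183,94),(270,81),(279,174),(194,187)],.072))
cv2.imwrite("pics/crop.png",np.hstack([cv2.resize(im[160:235,205:285],None,fx=5,fy=5,interpolation=2),cv2.resize(im[165:240,335:415],None,fx=5,fy=5,interpolation=2)]))
E
```

```text
(array([486.5,  75.1]), array([26.7, 42.1]), 0.6)
(array([603.9, 338. ]), array([165.7, 145.9]), 9.9)
[[0.4436311  0.35076173 0.043     ]
 [0.45530362 0.27013213 0.043     ]] [[0.66876538 0.42138481 0.072     ]
 [0.69504839 0.26834539 0.072     ]
 [0.52878211 0.24948042 0.072     ]
 [0.50401659 0.39714637 0.072     ]]
```

View pics/crop.png

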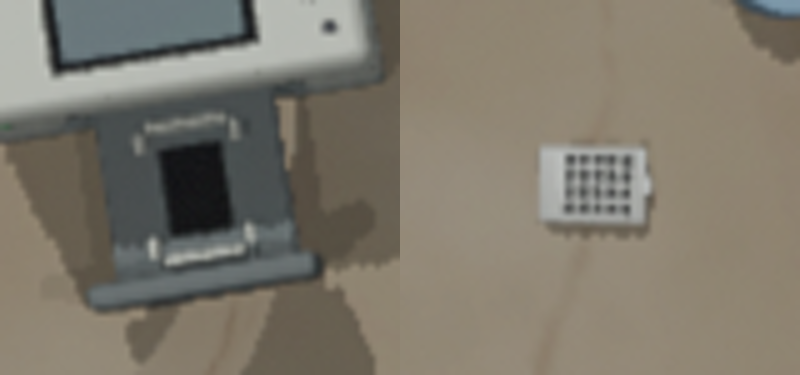

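The crop shows the tray's front at the bottom left, the nest's white end walls at its middle, and the cassette (right) flat with its long side along world y. Measured at 42×27 mm, which matches the given size. I'm moving above it.

The manual's scale: shifts go in shares of 50 mm and turns go in shares of 2 rad. Converting my numbers, -0.027 m is -0.54, 0.0237 m is 0.474.

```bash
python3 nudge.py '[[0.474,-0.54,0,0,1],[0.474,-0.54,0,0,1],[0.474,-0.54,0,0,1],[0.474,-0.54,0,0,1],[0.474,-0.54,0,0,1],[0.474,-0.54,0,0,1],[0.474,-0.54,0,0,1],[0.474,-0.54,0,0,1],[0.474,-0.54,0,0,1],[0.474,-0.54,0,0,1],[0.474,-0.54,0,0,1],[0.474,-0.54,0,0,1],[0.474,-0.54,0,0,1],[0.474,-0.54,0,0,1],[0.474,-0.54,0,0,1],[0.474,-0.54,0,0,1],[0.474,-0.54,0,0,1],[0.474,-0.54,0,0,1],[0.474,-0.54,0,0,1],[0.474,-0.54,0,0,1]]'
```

```text
refused: ROWS must be rows parted by semicolons, with the numbers parted by spaces. Nothing was moved.
```

I used the wrong layout. The manual says rows parted by semicolons, with the numbers parted by spaces; once more.

```bash
python3 nudge.py '0.474 -0.54 0 0 1;0.474 -0.54 0 0 1;0.474 -0.54 0 0 1;0.474 -0.54 0 0 1;0.474 -0.54 0 0 1;0.474 -0.54 0 0 1;0.474 -0.54 0 0 1;0.474 -0.54 0 0 1;0.474 -0.54 0 0 1;0.474 -0.54 0 0 1;0.474 -0.54 0 0 1;0.474 -0.54 0 0 1;0.474 -0.54 0 0 1;0.474 -0.54 0 0 1;0.474 -0.54 0 0 1;0.474 -0.54 0 0 1;0.474 -0.54 0 0 1;0.474 -0.54 0 0 1;0.474 -0.54 0 0 1;0.474 -0.54 0 0 1'
python3 nudge.py '0 0 0 -0.072 0.6;0 0 0 -0.072 0.6;0 0 0 -0.072 0.6;0 0 0 -0.072 0.6;0 0 0 -0.072 0.6;0 0 0 -0.072 0.6;0 0 0 -0.072 0.6;0 0 0 -0.072 0.6;0 0 0 0 0.6;0 0 0 0 0.6;0 0 0 0 0.6' 40
cat > wr.py <<'E'
from h import *
import sys
o=bot.get_obs(); im=viewer.read_camera("wrist"); n=sys.argv[1]; cv2.imwrite(f"pics/{n}.png",im); np.save(f"pics/{n}.npy",{k:o[k] for k in("eef_pos","tool_rot")},allow_pickle=True)
M=R.from_quat(np.roll(o["tool_rot"],-1)).as_matrix()
print("tcp",o["eef_pos"],"yaw x",np.degrees(np.arctan2(M[1,0],M[0,0])),"tilt",M[:,2],"F",o["contact_force"],o["t"])
E
python3 wr.py w1
python3 - <<'E'
from h import *
im=cv2.imread("pics/w1.png"); o=np.load("pics/w1.npy",allow_pickle=True).item(); c=cam("wrist",o); hsv=cv2.cvtColor(im,cv2.COLOR_BGR2HSV)
m=(hsv[...,1]<40)&(hsv[...,2]>150); p=w2p(c,[[.4865,.0751,.006]])[0]; print(p)
print(rect(c,blob(m,p),.006))
E
```

```text
t: 2.1
eef_pos: [0.4871, 0.0761, 0.2311]
tool_rot: [0.0, 0.977, 0.213, -0.0]
contact_force: [-0.1, -0.5, -0.3]
gripper_width: 1.001
grasp_force: 0.0
t: 3.2
eef_pos: [0.4871, 0.0747, 0.2312]
tool_rot: [-0.0, 0.704, 0.71, -0.0]
contact_force: [-0.5, -0.4, 1.1]
gripper_width: 0.599
grasp_force: 0.0
tcp [0.48707402 0.07469986 0.23120585] yaw x 90.46164418035964 tilt [-2.08285191e-04 -9.01841295e-05 -9.99999974e-01] F [-0.4806013  -0.38338833  1.14164176] 3.2
[322.48202497 168.14137339]
(array([480.8, 105.9]), array([110.1,  46.6]), 89.1)
```

View pics/w1.png

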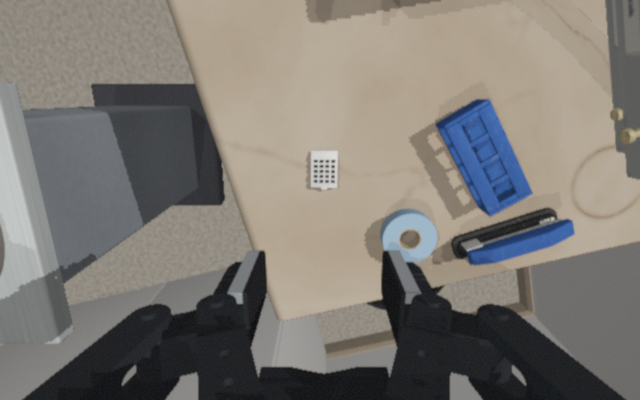

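The cassette is at (324,169), against a prediction of (322,168), so the two cameras agree. I'll refine this with a tighter threshold.

Run:
```python
from h import *
im=cv2.imread("pics/w1.png"); o=np.load("pics/w1.npy",allow_pickle=True).item(); c=cam("wrist",o)
hsv=cv2.cvtColor(im,cv2.COLOR_BGR2HSV)
for s,v in((25,150),(35,190),(60,190)):
    m=(hsv[...,1]<s)&(hsv[...,2]>v); k=blob(m,(324,169)); print(cv2.boundingRect(k),rect(c,k,.006))
print(w2p(c,[o["eef_pos"]]))
```

```text
(310, 150, 28, 40) (array([487.6,  73.3]), array([29.4, 42.6]), 0.4)
(311, 150, 27, 39) (array([488.1,  73.9]), array([41.6, 27.9]), 89.8)
(311, 150, 27, 39) (array([488.1,  73.9]), array([41.6, 27.9]), 89.8)
[[322.33557176 266.88833597]]
```

Scaled: 0.02 m is 0.4, -0.0005 m is -0.01.

```bash
python3 nudge.py '0 0.01 0.4 0 0.55;-0.01 0 0.4 0 0.55;0 0 0.4 0 0.55;0 0 0.4 0 0.55;0 0 0.4 0 0.55;0 0 0.4 0 0.55;0 0 0.4 0 0.55;0 0 0.4 0 0.55;0 0 0.4 0 0.55;0 0 0.4 0 0.55;0 0 0.3 0 0.55;0 0 0.1 0 0.55;0 0 0.1 0 0.55;0 0 0 0 0.55;0 0 0 0 0.55' 
python3 nudge.py '0 0 0.04 0 0.55;0 0 0.02 0 0.5;0 0 0 0 0.4;0 0 0 0 0.35;0 0 0 0 0;0 0 0 0 0;0 0 0 0 0;0 0 0 0 0' 25
```

```text
t: 4.75
eef_pos: [0.4881, 0.0744, 0.0069]
tool_rot: [0.0, 0.703, 0.711, 0.0]
contact_force: [-0.1, -0.2, 0.3]
gripper_width: 0.551
grasp_force: 0.0
t: 5.55
eef_pos: [0.4878, 0.0742, 0.0035]
tool_rot: [0.0, 0.703, 0.711, 0.0]
contact_force: [-1.7, 0.0, 5.5]
gripper_width: 0.314
grasp_force: 24.7
```

Scaled: -0.04 m is -0.8, 0.035 m is 0.7.

```bash
python3 nudge.py '0 0 -0.2 0 0;0 0 -0.4 0 0;0 0 -0.8 0 0;0 0 -0.8 0 0;0 0 -0.8 0 0;0 0 -0.6 0 0;0 0 -0.4 0 0;0.4 0 0 0 0;0.6 0 0 0 0;0.7 0 0 0 0;0.7 0 0 0 0;0.7 0 0 0 0;0.7 0 0 0 0;0.6 0 0 0 0;0.44 0 0 0 0'
python3 nudge.py '0 0 0 0.0705 0;0 0 0 0.0705 0;0 0 0 0.0705 0;0 0 0 0.0705 0;0 0 0 0.0705 0;0 0 0 0.0705 0;0 0 0 0.0705 0;0 0 0 0.0705 0;0 0 0 0.0705 0;0 0 0 0.0705 0;0 0 0 0 0;0 0 0 0 0'
python3 wr.py w2
```

```text
t: 7.05
eef_pos: [0.4842, 0.3186, 0.2038]
tool_rot: [-0.0, 0.702, 0.712, 0.0]
contact_force: [-0.2, -0.0, 0.0]
gripper_width: 0.318
grasp_force: 24.7
t: 8.25
eef_pos: [0.4848, 0.3163, 0.2035]
tool_rot: [-0.0, 0.996, 0.088, 0.0]
contact_force: [1.1, -0.1, -1.1]
gripper_width: 0.313
grasp_force: 24.7
tcp [0.48480985 0.31630158 0.20353737] yaw x 10.076651104065784 tilt [ 1.90409307e-05  3.73409508e-05 -9.99999999e-01] F [ 1.05788102 -0.14356147 -1.14936483] 8.25
```

View pics/w2.png

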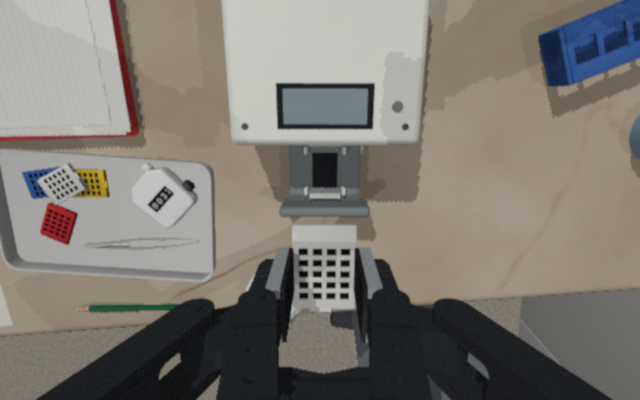

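The wrist view shows the tray front at rows 205-215 (columns 281 to 369), the nest around (325,172), and the held cassette at about (324,268), straight in the fingers. I'll crop in for precise picking.

Run:
```python
import cv2
im=cv2.imread("pics/w2.png"); cv2.imwrite("pics/w2c.png",cv2.resize(im[130:225,265:385],None,fx=6,fy=6,interpolation=cv2.INTER_CUBIC))
```

```text
(no output)
```

View pics/w2c.png

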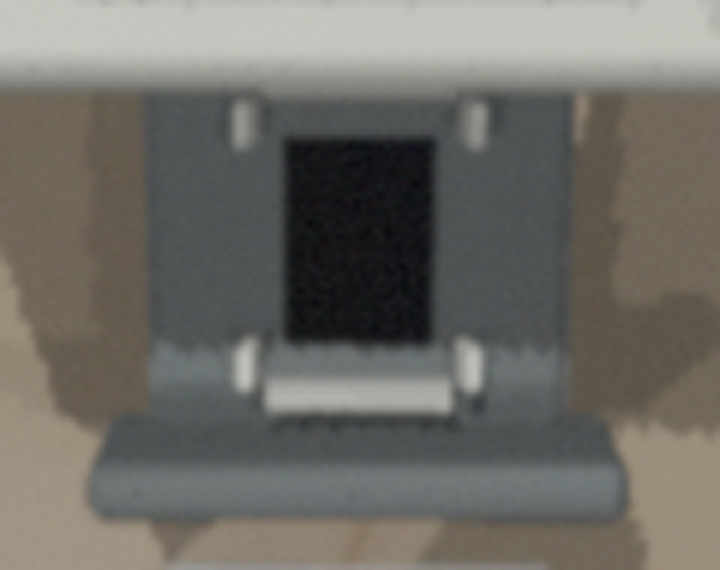

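Run:
```python
from h import *
im=cv2.imread("pics/w2.png"); o=np.load("pics/w2.npy",allow_pickle=True).item(); c=cam("wrist",o)
M=R.from_quat(np.roll(o["tool_rot"],-1)).as_matrix(); t=o["eef_pos"]
px=lambda x,y:(265+x/6,130+y/6)
def rel(uv,z): return np.round((p2w(c,uv,z)-t)@M*1000,1)
print("nest",p2w(c,[px(359,243)],.02),rel([px(359,243)],.02))
print("window",rel([px(286,138),px(435,138),px(433,341),px(288,341)],.02))
print("stubs in",rel([px(243,148),px(472,148),px(243,340),px(472,340)],.0225))
print("front top",rel([px(92,490),px(628,490),px(92,515),px(628,515),px(110,418),px(610,418)],.043))
hsv=cv2.cvtColor(im,cv2.COLOR_BGR2HSV); m=(hsv[...,1]<40)&(hsv[...,2]>150)
m[:, :270]=0;m[:,380:]=0;m[:218]=0
w=np.argwhere(m)[:,::-1]; r=rel(w,t[2]+.0025); 
r=r[(abs(r[:,1])<13)]
print("cassette rel x",np.percentile(r[:,0],[0,1,99,100]))
for y in(-10,-5,0,5,10):
    s=r[abs(r[:,1]-y)<1,0]; print(y,s.min(),s.max())
cv2.imwrite("pics/w2d.png",np.hstack([cv2.resize(im[215:325,275:375],None,fx=5,fy=5)]))
```

```text
nest [[0.49139113 0.31683054 0.02      ]] [[  6.6   0.6 183.5]]
window [[ 23.3 -10.8 183.5]
 [ 23.3  12.5 183.5]
 [ -9.5  12.6 183.5]
 [ -9.5 -10.8 183.5]]
stubs in [[ 22.1 -17.4 181. ]
 [ 22.1  18.2 181. ]
 [ -8.7 -17.9 181. ]
 [ -8.7  18.7 181. ]]
front top [[-27.1 -40.3 160.5]
 [-27.2  41.8 160.5]
 [-31.2 -40.4 160.5]
 [-31.2  41.9 160.5]
 [-15.6 -37.2 160.5]
 [-15.7  38.6 160.5]]
cassette rel x [-21.8 -20.2  21.3  21.8]
-10 0.3 21.3
-5 -18.6 21.3
0 -21.3 21.3
5 -19.7 21.3
10 -19.7 21.3
```

View pics/w2d.png

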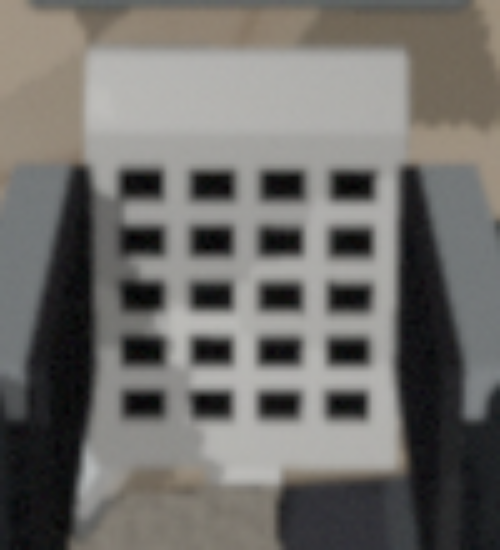

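The held cassette spans about -20 to +21 mm along tool x, centred. The nest is at tool (+6.5, +0.6) mm with no yaw error: the stubs measure 31 mm apart and the front 82 mm wide, as expected. I'm descending to just above the walls.

Scaled: 0.03 m is 0.6, 0.02 m is 0.4.

```bash
python3 nudge.py '0.122 0.012 0.2 0 0;0 0 0.4 0 0;0 0 0.6 0 0;0 0 0.6 0 0;0 0 0.6 0 0;0 0 0.5 0 0;0 0 0.3 0 0;0 0 0.1 0 0;0 0 0 0 0;0 0 0 0 0;0 0 0 0 0'
python3 wr.py w3
python3 - <<'E'
from h import *
im=cv2.imread("pics/w3.png"); o=np.load("pics/w3.npy",allow_pickle=True).item(); c=cam("wrist",o)
t=o["eef_pos"];print("pred err in tool mm", (np.array([.49139,.31683,.02])-t)@R.from_quat(np.roll(o["tool_rot"],-1)).as_matrix()*1000)
cv2.imwrite("pics/w3c.png",cv2.resize(im[130:330,230:420],None,fx=3,fy=3,interpolation=2))
E
```

```text
t: 9.4
eef_pos: [0.4919, 0.3173, 0.0396]
tool_rot: [-0.001, 0.996, 0.086, 0.001]
contact_force: [-0.5, -0.9, -0.9]
gripper_width: 0.318
grasp_force: 24.7
tcp [0.49194969 0.31731553 0.03956212] yaw x 9.845937269720034 tilt [ 0.00190465  0.00130949 -0.99999733] F [-0.47042175 -0.8859051  -0.87763139] 9.4
pred err in tool mm [-0.67556523  0.40153673 19.56036766]
```

View pics/w3c.png

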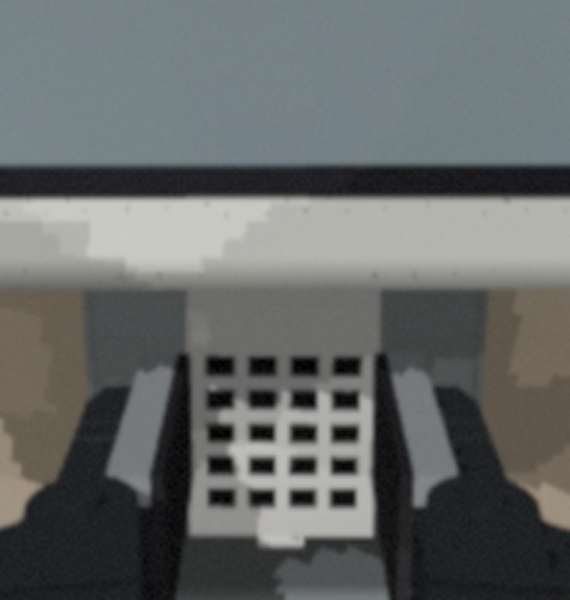

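The cassette is centred over the tray (cassette middle at column 284, tray middle at 286), with the tab end facing the front. I'm applying the small correction and creeping down.

Scaled: 0.004 m is 0.08, 0.003 m is 0.06.

```bash
python3 nudge.py '-0.02 0.008 0.08 0 0;0 0 0.08 0 0;0 0 0.06 0 0;0 0 0 0 0;0 0 0 0 0'
python3 nudge.py '0 0 0.02 0 0;0 0 0.02 0 0;0 0 0.02 0 0;0 0 0 0 0;0 0 0 0 0'
```

```text
t: 9.95
eef_pos: [0.4901, 0.3161, 0.0271]
tool_rot: [0.0, 0.996, 0.086, -0.0]
contact_force: [-0.7, -0.1, 0.3]
gripper_width: 0.314
grasp_force: 24.7
t: 10.45
eef_pos: [0.4902, 0.3161, 0.0243]
tool_rot: [0.0, 0.996, 0.086, -0.0]
contact_force: [-0.8, -0.1, 0.1]
gripper_width: 0.315
grasp_force: 24.7
```

Scaled: 0.0007 m is 0.014, 0.0005 m is 0.01.

```bash
python3 nudge.py '0.014 -0.006 0 0 0;0 0 0.01 0 0;0 0 0.01 0 0;0 0 0 0 0;0 0 0 0 0'
python3 nudge.py '0 0 0.014 0 0;0 0 0 0 0;0 0 0 0 0'
```

```text
t: 10.95
eef_pos: [0.491, 0.3167, 0.0236]
tool_rot: [-0.0, 0.996, 0.086, 0.0]
contact_force: [-0.5, -0.7, 4.3]
gripper_width: 0.315
grasp_force: 25.2
t: 11.25
eef_pos: [0.4915, 0.3168, 0.0235]
tool_rot: [-0.0, 0.996, 0.086, 0.001]
contact_force: [-0.6, -1.4, 7.9]
gripper_width: 0.32
grasp_force: 25.8
```

Contact came at the predicted height. I'm easing off, opening slightly and rising.

Scaled: -0.04 m is -0.8, -0.0008 m is -0.016.

```bash
python3 nudge.py '0 0 -0.016 0 0;0 0 0 0 0.38;0 0 0 0 0.42;0 0 0 0 0.44;0 0 0 0 0.44;0 0 -0.04 0 0.44;0 0 -0.1 0 0.44;0 0 -0.4 0 0.44;0 0 -0.8 0 0.44;0 0 -0.8 0 0.44;0 0 -0.8 0 0.44;0 0 -0.66 0 0.44;0 0 0 0 0.44;0 0 0 0 0.44'
python3 wr.py w4
python3 - <<'E'
import cv2
im=cv2.imread("pics/w4.png"); cv2.imwrite("pics/w4c.png",cv2.resize(im[120:230,255:395],None,fx=5,fy=5,interpolation=2))
E
```

```text
t: 12.65
eef_pos: [0.4911, 0.3167, 0.2044]
tool_rot: [-0.0, 0.996, 0.086, 0.001]
contact_force: [-0.6, -0.1, -0.5]
gripper_width: 0.438
grasp_force: 0.0
tcp [0.49114572 0.31668881 0.20442305] yaw x 9.836804913137529 tilt [ 1.81420053e-03  8.90067466e-04 -9.99997958e-01] F [-0.62086416 -0.1490259  -0.53537156] 12.65
```

View pics/w4c.png

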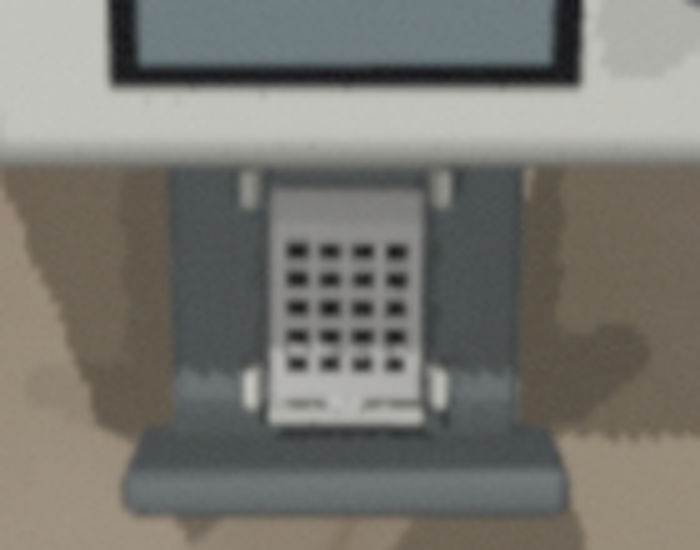

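The cassette lies flat between all four corner walls, square to the nest. Next I'll check the numbers and plan the press.

Run:
```python
from h import *
o=np.load("pics/w4.npy",allow_pickle=True).item(); c=cam("wrist",o)
M=R.from_quat(np.roll(o["tool_rot"],-1)).as_matrix(); t=o["eef_pos"]
px=lambda x,y:(255+x/5,120+y/5)
rel=lambda uv,z: np.round((p2w(c,uv,z)-t)@M*1000,1)
print("cassette",rel([px(268,188),px(420,188),px(268,402),px(422,402)],.026))
print("stubs",rel([px(250,210),px(440,210),px(252,368),px(438,368)],.0225))
print("front",rel([px(123,512),px(568,512),px(123,490),px(568,490)],.043))
```

```text
cassette [[ 19.8 -14.5 178.5]
 [ 19.8  13.8 178.5]
 [-21.7 -15.  178.4]
 [-21.7  14.7 178.4]]
stubs [[ 15.1 -18.1 182. ]
 [ 15.   17.7 181.9]
 [-15.8 -18.2 181.9]
 [-15.8  17.8 181.9]]
front [[-37.9 -41.5 161.4]
 [-37.9  41.3 161.3]
 [-33.6 -41.3 161.4]
 [-33.6  41.1 161.3]]
```

The cassette is within about 1 mm of the nest's centre and the front face is 39 mm in front of the TCP. I'll go in front of the tray with the fingers shut.

Scaled: -0.03 m is -0.6, -0.025 m is -0.5.

```bash
python3 nudge.py '-0.4 0 0 0 0;-0.6 0 0 0 0;-0.5 0 0 0 0;0 0 0.4 0 0;0 0 0.6 0 0;0 0 0.6 0 0;0 0 0.6 0 0;0 0 0.6 0 0;0 0 0.5 0 0;0 0 0.3 0 0;0 0 0.08 0 0;0 0 0 0 0;0 0 0 0 0' 40
python3 nudge.py '0.1 0 0 0 0;0.1 0 0 0 0;0.1 0 0 0 0;0.06 0 0 0 0;0.06 0 0 0 0;0.06 0 0 0 0;0 0 0 0 0;0 0 0 0 0'
```

```text
t: 14.0
eef_pos: [0.417, 0.3039, 0.0197]
tool_rot: [-0.0, 0.996, 0.086, 0.0]
contact_force: [0.0, 0.4, 0.2]
gripper_width: 0.003
grasp_force: 0.0
t: 14.8
eef_pos: [0.4405, 0.3078, 0.0193]
tool_rot: [0.0, 0.996, 0.086, -0.0]
contact_force: [-1.4, -0.6, 0.0]
gripper_width: -0.003
grasp_force: 0.0
```

Scaled: 0.003 m is 0.06.

```bash
python3 nudge.py '0.06 0 0 0 0;0.06 0 0 0 0;0.06 0 0 0 0;0.06 0 0 0 0;0.06 0 0 0 0;0.06 0 0 0 0;0.06 0 0 0 0;0.06 0 0 0 0;0 0 0 0 0'
python3 nudge.py '0.06 0 0 0 0;0.06 0 0 0 0;0.06 0 0 0 0;0.06 0 0 0 0;0.06 0 0 0 0;0 0 0 0 0'
python3 nudge.py '0.04 0 0 0 0;0.04 0 0 0 0;0.04 0 0 0 0;0 0 0 0 0'
```

```text
t: 15.7
eef_pos: [0.4648, 0.312, 0.0194]
tool_rot: [-0.0, 0.996, 0.086, 0.0]
contact_force: [-1.2, -0.5, -0.1]
gripper_width: 0.001
grasp_force: 0.7
t: 16.3
eef_pos: [0.4797, 0.3146, 0.0194]
tool_rot: [-0.0, 0.996, 0.086, 0.0]
contact_force: [-2.4, -0.1, -0.3]
gripper_width: -0.001
grasp_force: 0.9
t: 16.7
eef_pos: [0.4853, 0.3156, 0.0194]
tool_rot: [-0.0, 0.996, 0.086, 0.0]
contact_force: [-3.5, 0.1, -0.3]
gripper_width: 0.003
grasp_force: 1.2
```

Scaled: 0.001 m is 0.02.

```bash
for i in 1; do python3 nudge.py '0.02 0 0 0 0;0.02 0 0 0 0;0 0 0 0 0' | grep -E 'eef|contact'; done
python3 nudge.py '0.02 0 0 0 0;0 0 0 0 0' | grep -E 'eef|contact'
```

```text
eef_pos: [0.4871, 0.3159, 0.0194]
contact_force: [-2.8, 0.0, 0.5]
eef_pos: [0.488, 0.3161, 0.0194]
contact_force: [-3.9, -0.3, -0.8]
```

Scaled: 0.001 m is 0.02.

```bash
python3 nudge.py '0.02 0 0 0 0;0 0 0 0 0' | grep -E 'eef|contact'
```

```text
eef_pos: [0.4891, 0.3163, 0.0194]
contact_force: [-3.2, 0.5, -1.6]
```

Scaled: 0.001 m is 0.02.

```bash
python3 nudge.py '0.02 0 0 0 0;0 0 0 0 0' | grep -E 'eef|contact'
```

```text
eef_pos: [0.49, 0.3164, 0.0194]
contact_force: [-3.2, 0.3, -0.5]
```

Scaled: 0.001 m is 0.02.

```bash
python3 nudge.py '0.02 0 0 0 0;0.02 0 0 0 0;0 0 0 0 0' | grep -E 'eef|contact'
```

```text
eef_pos: [0.4921, 0.3168, 0.0194]
contact_force: [-4.5, -0.3, -0.4]
```

Scaled: 0.001 m is 0.02.

```bash
python3 nudge.py '0.02 0 0 0 0;0 0 0 0 0' | grep -E 'eef|contact'
```

```text
eef_pos: [0.493, 0.3169, 0.0194]
contact_force: [-3.0, 0.8, 0.6]
```

Scaled: 0.001 m is 0.02.

```bash
python3 nudge.py '0.02 0 0 0 0;0 0 0 0 0' | grep -E 'eef|contact'
```

```text
eef_pos: [0.4941, 0.3171, 0.0194]
contact_force: [-3.0, 0.0, -1.0]
```

Scaled: 0.001 m is 0.02.

```bash
python3 nudge.py '0.02 0 0 0 0;0 0 0 0 0' | grep -E 'eef|contact'
```

```text
eef_pos: [0.4951, 0.3173, 0.0194]
contact_force: [-3.4, -0.5, -1.2]
```

Scaled: 0.001 m is 0.02.

```bash
python3 nudge.py '0.02 0 0 0 0;0 0 0 0 0' | grep -E 'eef|contact'
```

```text
eef_pos: [0.496, 0.3175, 0.0194]
contact_force: [-2.6, 0.0, -2.1]
```

Scaled: 0.001 m is 0.02.

```bash
python3 nudge.py '0.02 0 0 0 0;0 0 0 0 0' | grep -E 'eef|contact'
```

```text
eef_pos: [0.497, 0.3176, 0.0194]
contact_force: [-3.0, -0.6, -0.6]
```

Scaled: 0.001 m is 0.02.

```bash
python3 nudge.py '0.02 0 0 0 0;0 0 0 0 0' | grep -E 'eef|contact'
```

```text
eef_pos: [0.4979, 0.3178, 0.0194]
contact_force: [-2.4, 0.4, -0.9]
```

Scaled: 0.001 m is 0.02.

```bash
python3 nudge.py '0.02 0 0 0 0;0 0 0 0 0' | grep -E 'eef|contact'
```

```text
eef_pos: [0.4989, 0.3179, 0.0194]
contact_force: [-3.5, 0.2, -0.6]
```

Scaled: 0.001 m is 0.02.

```bash
python3 nudge.py '0.02 0 0 0 0;0 0 0 0 0' | grep -E 'eef|contact'
```

```text
eef_pos: [0.4995, 0.318, 0.0194]
contact_force: [-3.7, -1.4, 0.5]
```

Scaled: 0.001 m is 0.02.

```bash
python3 nudge.py '0.02 0 0 0 0;0 0 0 0 0' | grep -E 'eef|contact'
```

```text
eef_pos: [0.5, 0.3182, 0.0194]
contact_force: [-6.0, -1.0, 2.5]
```

Scaled: 0.001 m is 0.02.

```bash
python3 nudge.py '0.02 0 0 0 0;0 0 0 0 0' | grep -E 'eef|contact'
```

```text
eef_pos: [0.5005, 0.3182, 0.0194]
contact_force: [-7.0, -1.6, 3.8]
```

The rubber stop has been reached.

Scaled: 0.001 m is 0.02.

```bash
python3 nudge.py '0.02 0 0 0 0;0 0 0 0 0' | grep -E 'eef|contact'
```

```text
eef_pos: [0.5007, 0.3183, 0.0194]
contact_force: [-9.9, -3.3, 6.1]
```

Scaled: 0.001 m is 0.02.

```bash
python3 nudge.py '0.02 0 0 0 0;0 0 0 0 0' | grep -E 'eef|contact'
```

```text
eef_pos: [0.5012, 0.3183, 0.0193]
contact_force: [-11.1, -2.0, 7.4]
```

Scaled: 0.001 m is 0.02.

```bash
python3 nudge.py '0.02 0 0 0 0;0 0 0 0 0' | grep -E 'eef|contact'
```

```text
eef_pos: [0.5016, 0.3184, 0.0193]
contact_force: [-13.0, -2.9, 9.2]
```

Scaled: -0.0015 m is -0.03, 0.0005 m is 0.01.

```bash
python3 nudge.py '0.01 0 -0.03 0 0;0 0 0 0 0' | grep -E 'eef|contact'
```

```text
eef_pos: [0.5011, 0.3182, 0.0196]
contact_force: [-12.4, -0.4, -0.2]
```

Scaled: 0.0008 m is 0.016.

```bash
python3 nudge.py '0.016 0 0 0 0;0 0 0 0 0' | grep -E 'eef|contact'
```

```text
eef_pos: [0.5015, 0.3183, 0.0196]
contact_force: [-13.0, -0.9, 0.9]
```

```bash
python3 nudge.py '0.014 0 0 0 0;0 0 0 0 0' | grep -E 'eef|contact'
```

```text
eef_pos: [0.5019, 0.3184, 0.0196]
contact_force: [-13.7, -1.4, 2.0]
```

Scaled: -0.001 m is -0.02.

```bash
python3 nudge.py '-0.02 0 0 0 0;-0.02 0 0 0 0;-0.02 0 0 0 0;-0.02 0 0 0 0;-0.02 0 0 0 0;-0.02 0 0 0 0;-0.02 0 0 0 0;-0.02 0 0 0 0;0 0 0 0 0' | grep -E 'eef|contact'
python3 nudge.py '-0.02 0 0 0 0;-0.02 0 0 0 0;-0.02 0 0 0 0;-0.02 0 0 0 0;-0.02 0 0 0 0;0 0 0 0 0;0 0 0 0 0' | grep -E 'eef|contact'
```

```text
eef_pos: [0.499, 0.3177, 0.021]
contact_force: [-3.4, -0.9, -2.6]
eef_pos: [0.4941, 0.3173, 0.0211]
contact_force: [-0.1, -0.2, 0.5]
```

The force dropped to zero after about 4-5 mm of retreat, which suggests the latch caught. I'm backing off, rising and looking.

Scaled: -0.04 m is -0.8, -0.02 m is -0.4.

```bash
python3 nudge.py '-0.1 0 0 0 0;-0.3 0 0 0 0;-0.4 0 0 0 0;-0.4 0 0 0 0;0 0 -0.4 0 0;0 0 -0.8 0 0;0 0 -0.8 0 0;0 0 -0.8 0 0;0 0 -0.8 0 0;0 0 0 0 0;0 0 0 0 0' | grep -E 't:|eef|contact'
python3 wr.py w5
python3 - <<'E'
import cv2
from h import *
top=viewer.read_camera("top"); im=cv2.imread("pics/w5.png")
cv2.imwrite("pics/end.png",np.hstack([cv2.resize(im[60:200,250:400],None,fx=2.6,fy=2.6,interpolation=2),cv2.resize(top[90:260,190:372],(390,364),interpolation=2)]))
E
```

```text
t: 23.8
eef_pos: [0.4349, 0.307, 0.2017]
tool_rot: [-0.0, 0.996, 0.086, 0.001]
contact_force: [-0.1, -0.7, 0.0]
tcp [0.43485436 0.30698826 0.20173191] yaw x 9.83929205939284 tilt [ 2.01858461e-03  9.49948961e-04 -9.99997511e-01] F [-0.12278383 -0.73114711  0.02424797] 23.8
```

View pics/end.png

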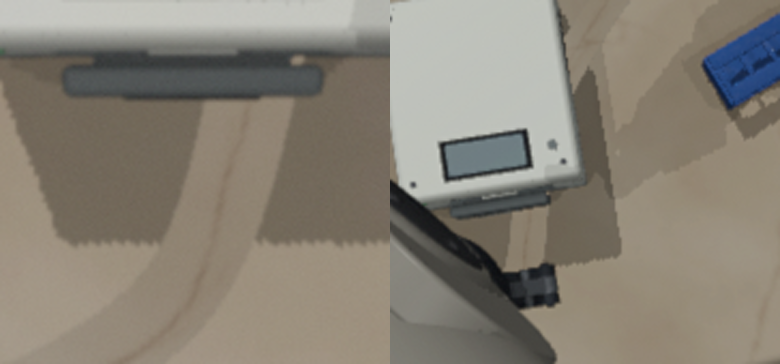

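The picture shows the tray's front close to the reader's front face, with the arm well clear of it, so the latch has held. Handing in.

```bash
python3 -c "
from station import bot, viewer, hand_in
print(hand_in())"
```

```text
the job is handed in; nothing more can be done
None
```

The cassette was laid flat in the nest, within about 1 mm of centre, and the tray was pressed in to about 14 N. It had stayed in on its own with the arm clear when I handed the job in at about 24 s; no verdict was shown.

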